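# Function-test the shaker's latching stop button

## Task

Test the lab shaker's mushroom stop button with the fingers, without pinching it: press the mushroom fully in until it latches, and take the fingers off so that it is seen to stay down by itself. Then push one of its ears sideways to twist the head clockwise (seen from above) until it springs back out, and leave it untouched, standing fully out and turned back to rest. Leave the flat start button on the same box unpressed, and do not move the jar, tub, vial and tube rack standing around.

Things in the scene. Friction and masses are not known exactly. Their poses are not given: they have to be found in the camera images.
- station: the start/stop station, a grey metal box fixed to the bench, 110 (x) x 185 (y) x 55 mm high. Origin: on the bench surface straight below the axis of the mushroom stop button (the box reaches from y = -60 to y = +125 mm and x = -55 to +55 mm in this frame); z up
- stop_top (a point): centre of the top of the mushroom stop head, 95 mm above the bench when out; moves with the head. The head is a dome, 42 mm diameter, 22 mm high, with two straight ears on opposite sides along this frame's x axis, 88 mm end to end, each 12 mm wide and 14 mm high, tops 6 mm and undersides 20 mm below this point. Below: a 22 mm stem and a 40 mm collar rising 7 mm above the box
- ear (a point): middle of the outer end face of the ear that points to the station's -x side at rest, 44 mm from the head's axis, 13 mm lower than stop_top; moves with the head. The ears' undersides are 20 mm above the box when out, 10 mm when latched
- stop (a joint): how far the head is pressed in (m): 0 fully out, 0.010 at its stop. An over-centre spring: it takes about 6 N to start and less further down; past 0.006 it snaps on down by itself and stays latched at 0.010 when let go; let go sooner, it springs back out. A force stop for pressing should be set well above 6 N, such as 15 N
- twist (a joint): how far the head is twisted clockwise seen from above (rad): 0 at rest, at most 0.9. A light spring (up to 0.07 N m) turns it back to 0 when let go. When latched, twisting lifts the head, 9 mm per rad, and between 0.5 and 0.7 rad it springs out (0.8 makes sure); an ear needs 2 to 5 N. Clockwise carries the -x ear towards the station's +y and the +x ear towards its -y
- start_top (a point): top centre of the flat start button, on the same box 88 mm from the stop head's axis on the station's +y side, 28 mm diameter in a 44 mm round housing, its top 22 mm above the box; to be left unpressed
- amber: amber glass jar, 62 mm diameter, 130 mm high, standing loose; origin at the centre of its underside
- vial: small glass vial with white cap, 28 mm diameter, 52 mm high, standing loose; origin at the centre of its underside
- rack: blue block rack for tubes with 15 holes, 75 x 115 x 45 mm high, loose; origin at the centre of its underside
- tub: white plastic tub with blue cap, 52 mm diameter, 70 mm high, standing loose; origin at the centre of its underside
- start (a joint): how far the flat start button is pressed (m), 0 untouched, at most 0.006
Not all that is in view belongs to the job. Of the things like the station, leave any that is orange, turquoise or yellow; of the rest the larger one is meant.

How it is judged:
By the outcome, as a careful person would: the job done as asked, in the order asked, and still so for the second after the job is handed in, with the robot touching nothing.
It also fails if it takes over 48 s, if anything falls off the work surface, if the arm or the gripper's body presses on something with over 40 N, if the wrist force passes 120 N, or if a joint passes its speed limit or range.

## Robot

A 7-joint arm with a two-finger parallel gripper is mounted at the origin on the work surface. World frame = base frame: x ahead of the robot, y to its left, z up, the work surface at z = 0. Lengths are in m, angles in rad, forces in N, time in s.
With the tool pointing down it reaches from about 0.425 to 1.025 m from the base axis. Payload 3.6 kg.
Tool frame: the origin (TCP) lies between the finger pads; the fingertips stand 25 mm ahead of it and the grasp point (between the pads) lies 6 mm ahead of it; x points along the fingers, z is the direction in which the jaws open and shut, and the axes are right-handed (so a half turn about x gives the same grasp; the last joint's range is limited). The gripper opens to 85 mm and grips with 20 to 120 N. Pads are 22 mm wide; open, the fingers measure 114 mm over their backs; the gripper's body (76 mm by 85 mm) begins 54 mm behind the grasp point. The pads swing forward as they close: fully open they stand 13 mm farther back than shut.
Start: joints at [-1.274, 0.591, 0.048, 1.609, -0.033, 0.943, -0.034], TCP at [0.275, 0.671, 0.256] pointing down, gripper open.
Joint ranges: [-2.69, 2.69], [-0.47, 2.24], [-1.27, 1.36], [0.19, 2.51], [-1.53, 4.68], [0.08, 2.07], [-3.09, 3.09]. Speed limits (rad/s): [2.57, 2.57, 3.14, 3.14, 3.14, 3.14, 3.14].

## Interface

Orientations are given as a unit quaternion [w, x, y, z].
In Python, from bench import status, imaging, workorder gives the robot as it stands. The module is installed in compiled form; this text tells all that it offers.
- The arm moves only by the tool jog_arm, never from a script. Its argument "increments" is a list of rows, each a list of 6 numbers: the shift along the world's x, y, z in cm, then the turn, a rotation vector about the world's x, y, z in degrees. In form: [[tx, ty, tz, ax, ay, az], ...]. A call has 1 to 10 rows; each row is the pose to reach, as a shift and turn from the pose commanded when the call began; what a row does not reach only later rows make up. A row lasts 1/8 s, in which the tool goes at most 62.5 mm and 10.7 degrees, less where a joint would pass 70% of its speed; a pose out of reach is approached as far as the arm can. A call with a gripper value outside its range is refused whole. "fingers" is the finger opening in cm, from 0 to 8.54, set as the call begins (left out, the last holds). The fingers move at their own pace and stop on an object; the grip force is fixed at half the most. Time passes only in rows, so rows that repeat a pose let the fingers close. It gives the time, the measured TCP pose, the force and the opening at its end, in the units of the state.
- status.sense(): the state, without advancing time (a new reading comes with each control period).
- imaging.grab_frame(name): name is "scene" or "top"; returns a dict with "image" (480x640x3 uint8, red, green, blue), "fx", "fy", "cx", "cy" (pixels), "origin" and "attitude" of the camera in the world. Camera axes: x right, y up, looking along -z (the intrinsics and any distortion apply to the point x, -y, -z); pixel columns grow to the right and rows downward; lengths in m; the calibration is good to about 2 mm. A picture is of the moment at which its call begins. There is no depth.
- workorder.job_done(): hands the job in, once; it reports no verdict.
The state is a dict: "clock": time; "joint_positions": joint angles; "joint_vel": joint speeds; "effort": joint torques, N m; "eef_pos": TCP position; "orientation": TCP orientation; "ft_force": force on the tool from outside, world axes, zero at the start; "ft_torque": the same for the moment, N m; "width": finger opening in m.
Only numpy, scipy, OpenCV 4.12 (cv2) and the standard library are available. Lean on these libraries where they do the work, as an engineer would, in place of code of your own. Each camera call takes 0.05 s, during which the arm holds its last target. There are 200 camera calls.

## Working session

There is one attempt and no reset: what is moved stays moved. The work goes in short steps, Python scripts to look and compute and a tool call to move; the robot and the scene stay as the last step left them, time stands still between calls to the robot, and variables do not carry over. Pictures are saved under pics/ and viewed, about 8 in all and at most 12, crops included, and the job is handed in when it is done.

Besides the shell and the picture viewer there is one more tool, called after "Request:" by a JSON object that holds its "name" and its "arguments", one argument or row to a line. jog_arm: Moves the arm, as the interface text tells. Its arguments: {"type":"object","properties":{"increments":{"type":"array"},"fingers":{"type":"number"}},"required":["increments"]}

```bash
mkdir -p pics
cat > h.py <<'E'
import numpy as np, cv2
from bench import status, imaging
from scipy.spatial.transform import Rotation as R
def grab(n,save=None):
    f=imaging.grab_frame(n)
    if save: cv2.imwrite('pics/'+save,f['image'][:,:,::-1])
    return f
def rot(f):
    a=np.array(f['attitude'],float)
    return a if a.shape==(3,3) else R.from_quat(a[[1,2,3,0]]).as_matrix()
def ray(f,u,v):
    d=np.array([(u-f['cx'])/f['fx'],-(v-f['cy'])/f['fy'],-1.])
    return np.array(f['origin']),rot(f)@d
def onz(f,u,v,z):
    o,d=ray(f,u,v); return o+d*(z-o[2])/d[2]
def proj(f,p):
    q=rot(f).T@(np.array(p)-f['origin']); return f['cx']+f['fx']*q[0]/-q[2], f['cy']-f['fy']*q[1]/-q[2]
E
python3 - <<'E'
from h import *
for n in('scene','top'):
    f=grab(n,n+'0.png'); print({k:v for k,v in f.items() if k!='image'})
print(status.sense())
E
```

```text
{'fx': 492.8114596428797, 'fy': 492.8114596428797, 'cx': 319.8573503473845, 'cy': 238.55451385074235, 'origin': array([1.28540446, 0.14685336, 0.77070116]), 'attitude': array([0.55912881, 0.23029696, 0.32059057, 0.7290816 ])}
{'fx': 481.240392129695, 'fy': 481.240392129695, 'cx': 313.9286348232833, 'cy': 236.28838940820785, 'origin': array([ 0.32705947, -0.09431672,  1.34432135]), 'attitude': array([ 0.73232872,  0.07997397, -0.07153915, -0.67244402])}
{'clock': 0.1, 'joint_positions': array([-1.27448442,  0.5920696 ,  0.04829568,  1.60965558, -0.0332778 ,
        0.94269865, -0.03369348]), 'joint_vel': array([ 0.00076381, -0.00254014, -0.00140479, -0.00172586,  0.00107688,
       -0.00055874, -0.00130691]), 'effort': array([ 4.89189610e-03, -5.49996293e+01,  1.55341297e+00, -1.98824233e+01,
        9.71439353e-03,  3.82111233e-03, -1.23282496e-05]), 'eef_pos': array([0.27524087, 0.66999273, 0.25523892]), 'orientation': array([ 0.58677973, -0.39416337,  0.58791727,  0.39329133]), 'ft_force': array([-0.3602742 ,  0.00193994, -0.68910931]), 'ft_torque': array([-0.01114958, -0.00187074,  0.00471579]), 'width': 0.08507353423637043}
```

View pics/scene0.png

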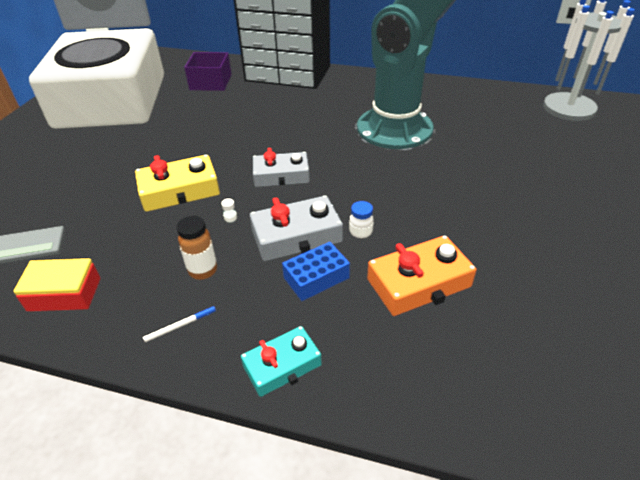

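View pics/top0.png

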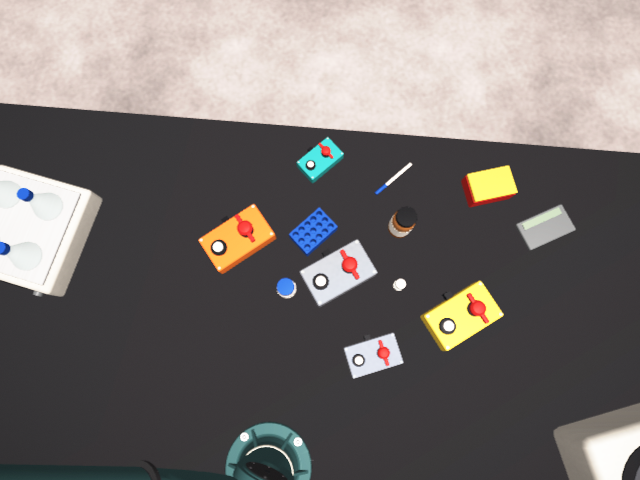

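Candidates for the station, in the top picture: yellow (462,316), small grey (373,355), large grey (339,272), orange (237,238) and turquoise (320,160). By the description it is the large grey one, with its red head at about (349,265) in top and (281,212) in scene. The jar (403,222), vial (399,285), tub (286,288) and rack (313,230) stand around it.

Run:
```python
from h import *
from scipy.optimize import least_squares
F={n:grab(n) for n in('scene','top')}
box={'scene':(235,185,350,265),'top':(295,232,385,312)}
C={}
for n,f in F.items():
    x0,y0,x1,y1=box[n]; im=f['image'].astype(int)
    r,g,b=im[...,0],im[...,1],im[...,2]
    m=((r>120)&(g<80)&(b<80)).astype(np.uint8); k=np.zeros_like(m);k[y0:y1,x0:x1]=1;m*=k
    v,u=np.nonzero(m); c=np.array([u.mean(),v.mean()])
    w,V=np.linalg.eigh(np.cov(np.c_[u,v].T)); d=V[:,1]; t=(np.c_[u,v]-c)@d
    e1,e2=c+d*t.min(),c+d*t.max()
    op=cv2.morphologyEx(m,cv2.MORPH_OPEN,cv2.getStructuringElement(cv2.MORPH_ELLIPSE,(9,9)))
    vv,uu=np.nonzero(op); 
    wht=((im.min(2)>200)).astype(np.uint8)*k
    nn,_,st,ce=cv2.connectedComponentsWithStats(wht)
    print(n,'red',c,len(u),'ends',e1,e2,'disc',uu.mean(),vv.mean(),len(uu),[(s[4],q) for s,q in zip(st[1:],ce[1:]) if s[4]>20])
    for q in(e1,e2):print('  end z.085',onz(f,*q,.085))
    print('  disc z.083',onz(f,uu.mean(),vv.mean(),.083))
    C[n]=(c,(uu.mean(),vv.mean()))
for i in(0,1):
    A=[];B=[]
    for n in F:
        o,d=ray(F[n],*C[n][i]);d/=np.linalg.norm(d);P=np.eye(3)-np.outer(d,d);A.append(P);B.append(P@o)
    s=np.linalg.lstsq(np.vstack(A),np.hstack(B),rcond=None);print('tri',s[0],s[1])
# grey box top outline in top view
f=F['top'];im=f['image'].astype(int);x0,y0,x1,y1=box['top']
m=((im.min(2)>120)&(im.max(2)-im.min(2)<50)|((im[...,0]>120)&(im[...,1]<80))).astype(np.uint8);k=np.zeros_like(m);k[y0:y1,x0:x1]=1
cs,_=cv2.findContours(m*k,cv2.RETR_EXTERNAL,cv2.CHAIN_APPROX_NONE);cc=max(cs,key=cv2.contourArea)
rr=cv2.minAreaRect(cc);print(rr)
P=np.array([onz(f,*p,.055) for p in cv2.boxPoints(rr)]);print(P,np.linalg.norm(np.diff(P,axis=0),axis=1),P.mean(0))
crop=[cv2.resize(F[n]['image'][b[1]:b[3],b[0]:b[2]],None,fx=4,fy=4)[:320,:400] for n,b in box.items()]
h=min(c.shape[0] for c in crop);cv2.imwrite('pics/crop.png',np.hstack([c[:h] for c in crop])[:,:,::-1])
```

```text
scene red [279.89029536 211.52320675] 237 ends [273.66451708 196.72051462] [285.62479241 225.15780638] disc nan nan 0 [(np.int32(2014), array([294.49950348, 220.36295929]))]
  end z.085 [ 0.48872433 -0.19843078  0.085     ]
  end z.085 [ 0.57224343 -0.14243301  0.085     ]
  disc z.083 [nan nan nan]
top red [348.45945946 263.5       ] 148 ends [341.9073517  250.04511683] [355.61241728 278.18874068] disc nan nan 0 [(np.int32(1965), array([338.35979644, 272.18167939])), (np.int32(84), array([320.4047619 , 280.67857143]))]
  end z.085 [ 0.56973758 -0.14474431  0.085     ]
  end z.085 [ 0.49775812 -0.18611935  0.085     ]
  disc z.083 [nan nan nan]
tri [ 0.5352835  -0.16600699  0.08683174] [4.65093071e-06]
 ** On entry to DLASCL parameter number  4 had an illegal value
 ** On entry to DLASCL parameter number  4 had an illegal value<stdin>:17: RuntimeWarning: Mean of empty slice.
  ret = ret.dtype.type(ret / rcount)
<stdin>:19: RuntimeWarning: Mean of empty slice.
<stdin>:20: RuntimeWarning: Mean of empty slice.
Traceback (most recent call last):
numpy.linalg.LinAlgError: SVD did not converge in Linear Least Squares
```

Run:
```python
from h import *
F={n:grab(n) for n in('scene','top')}
box={'scene':(245,185,345,265),'top':(290,232,390,312)}
C={}
for n,f in F.items():
    x0,y0,x1,y1=box[n]; im=f['image'].astype(int)
    r,g,b=im[...,0],im[...,1],im[...,2]
    m=((r-g>60)&(r-b>60)).astype(np.uint8); k=np.zeros_like(m);k[y0:y1,x0:x1]=1;m*=k
    _,l,st,_=cv2.connectedComponentsWithStats(m); m=(l==1+st[1:,4].argmax())
    v,u=np.nonzero(m); c=np.array([u.mean(),v.mean()])
    if n=='top':
        G=np.array([onz(f,a,b,.085)[:2] for a,b in zip(u,v)]);gc=G.mean(0)
        w,V=np.linalg.eigh(np.cov((G-gc).T));d=V[:,1];t=(G-gc)@d
        print('len',np.ptp(t),'dir deg',np.degrees(np.arctan2(d[1],d[0])),'mid',gc+d*(t.min()+t.max())/2,'mean',gc)
        s=(G-gc)@V[:,0];print('width across',np.ptp(s))
    C[n]=c;print(n,c,len(u))
A=[];B=[]
for n in F:
    o,d=ray(F[n],*C[n]);d/=np.linalg.norm(d);P=np.eye(3)-np.outer(d,d);A.append(P);B.append(P@o)
s=np.linalg.lstsq(np.vstack(A),np.hstack(B),rcond=None);print('tri',s[0],s[1])
f=F['top'];im=f['image'].astype(int);x0,y0,x1,y1=box['top']
hsv=cv2.cvtColor(f['image'],cv2.COLOR_RGB2HSV)
m=(im.max(2)>110).astype(np.uint8);k=np.zeros_like(m);k[y0:y1,x0:x1]=1
cs,_=cv2.findContours(m*k,cv2.RETR_EXTERNAL,cv2.CHAIN_APPROX_NONE);cc=max(cs,key=cv2.contourArea)
rr=cv2.minAreaRect(cc)
P=np.array([onz(f,*p,.055) for p in cv2.boxPoints(rr)]);D=np.diff(P,axis=0);print('box',P[:,:2],np.linalg.norm(D,axis=1),np.degrees(np.arctan2(D[:,1],D[:,0])),P.mean(0))
m=((im.min(2)>225)).astype(np.uint8)*k;_,_,st,ce=cv2.connectedComponentsWithStats(m)
for s,q in zip(st[1:],ce[1:]):
    if s[4]>15: print('white',s[4],q,onz(f,*q,.077))
crop=[cv2.resize(F[n]['image'][b[1]:b[3],b[0]:b[2]],None,fx=4,fy=4) for n,b in box.items()]
cv2.imwrite('pics/crop.png',np.hstack(crop)[:,:,::-1])
```

```text
scene [279.79945055 211.17032967] 364
len 0.087772739436876 dir deg -146.13547208072063 mid [ 0.53422581 -0.16638493] mean [ 0.5338247 -0.1666541]
width across 0.041064717007488066
top [349.1884058  264.05797101] 276
tri [ 0.53383006 -0.16743886  0.0863601 ] [1.53779888e-06]
box [[ 0.50864339 -0.03291139]
 [ 0.61387256 -0.18764878]
 [ 0.51958971 -0.24775481]
 [ 0.41737885 -0.09462163]] [0.18712786 0.1118123  0.18411092] [ -55.78233831 -147.48218035  123.72167589] [ 0.51487113 -0.14073415  0.055     ]
white 16 [349.5   245.625] [ 0.58504304 -0.16448202  0.077     ]
white 1133 [331.760812   278.63636364] [ 0.49229307 -0.1239519   0.077     ]
white 81 [320.2962963  280.65432099] [ 0.48437835 -0.09418795  0.077     ]
```

View pics/crop.png

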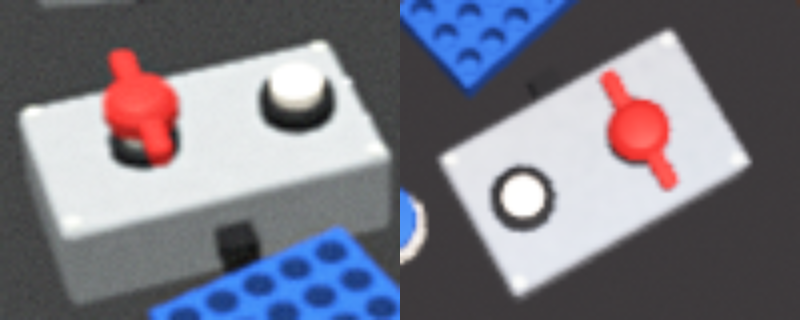

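The crop confirms the large grey station. Its top measures 187 x 112 mm, the ear span is 88 mm, and start lies 88 mm from stop. The stop axis is at about (0.5335, -0.167) and the yaw is about 34°, so station +y is (-0.56, 0.83). Next I close the fingers and travel at height.

Request:
{"name": "jog_arm", "arguments": {
  "increments": [
    [1.5,-5,0,0,0,-3],
    [3,-10,0,0,0,-6],
    [4.5,-15,0,0,0,-9],
    [6,-20,0,0,0,-12],
    [7.5,-25,0,0,0,-15],
    [9,-30,0,0,0,-18],
    [10.5,-35,0,0,0,-21],
    [12,-40,0,0,0,-24],
    [13.5,-45,0,0,0,-27],
    [15,-50,0,0,0,-30]
  ],
  "fingers": 0
}}

```text
clock: 1.55
eef_pos: [0.426, 0.1691, 0.2567]
orientation: [0.67, -0.228, 0.669, 0.228]
ft_force: [0.7, -0.9, -0.0]
width: -0.0001
```

Request:
{"name": "jog_arm", "arguments": {
  "increments": [
    [1.5,-5,0,0,0,-3.6],
    [3,-10,0,0,0,-3.6],
    [4.5,-15,0,0,0,-3.6],
    [6,-20,0,0,0,-3.6],
    [7.5,-25,0,0,0,-3.6],
    [9,-30,-2,0,0,-3.6],
    [10.8,-33.7,-4,0,0,-3.6],
    [10.8,-33.7,-8,0,0,-3.6],
    [10.8,-33.7,-10,0,0,-3.6],
    [10.8,-33.7,-10,0,0,-3.6]
  ]
}}

```text
clock: 2.8
eef_pos: [0.5325, -0.1661, 0.1549]
orientation: [0.675, -0.206, 0.677, 0.208]
ft_force: [0.4, -0.5, -0.1]
width: 0.0003
```

Run:
```python
from h import *
s=status.sense();print(s['eef_pos'],s['ft_force'],s['joint_positions'])
q=s['orientation'];M=R.from_quat(np.array(q)[[1,2,3,0]]).as_matrix();print(M.round(3),np.degrees(np.arctan2(M[1,2],M[0,2])))
a=grab('scene')['image'][130:290,200:400];b=grab('top')['image'][190:350,250:450]
cv2.imwrite('pics/c2.png',np.hstack([cv2.resize(i,None,fx=2,fy=2,interpolation=cv2.INTER_CUBIC) for i in(a,b)])[:,:,::-1])
```

```text
[ 0.53246476 -0.16612672  0.15492215] [ 0.40355221 -0.49911674 -0.05924985] [ 0.0136564   0.54343685  0.28577412  2.07219217 -0.27562645  0.5649079
  1.08949117]
[[-0.003 -0.56   0.828]
 [ 0.001  0.828  0.56 ]
 [-1.     0.003 -0.002]] 34.059579936334735
```

View pics/c2.png

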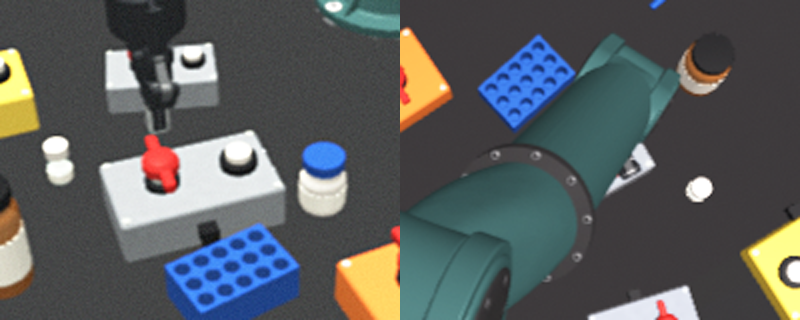

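The scene crop shows the closed fingers at about (157,125), above the red head at (160,165). The jaws line up with the station (34°). The head is hidden in the top view, so I lower in small steps.

Request:
{"name": "jog_arm", "arguments": {
  "increments": [
    [0.1,-0.1,-1,0,0,0],
    [0.1,-0.1,-2,0,0,0],
    [0.1,-0.1,-2.5,0,0,0],
    [0.1,-0.1,-3,0,0,0],
    [0.1,-0.1,-3.2,0,0,0],
    [0.1,-0.1,-3.4,0,0,0],
    [0.1,-0.1,-3.6,0,0,0],
    [0.1,-0.1,-3.6,0,0,0]
  ]
}}

```text
clock: 3.9
eef_pos: [0.5345, -0.1674, 0.1202]
orientation: [0.676, -0.207, 0.676, 0.207]
ft_force: [0.4, 0.1, -0.4]
width: 0.0002
```

Request:
{"name": "jog_arm", "arguments": {
  "increments": [
    [0,0,-0.2,0,0,0],
    [0,0,-0.3,0,0,0],
    [0,0,-0.3,0,0,0]
  ]
}}

```text
clock: 4.28
eef_pos: [0.5346, -0.1674, 0.1174]
orientation: [0.676, -0.207, 0.676, 0.207]
ft_force: [-0.1, 0.3, 4.5]
width: -0.0001
```

Request:
{"name": "jog_arm", "arguments": {
  "increments": [
    [0,0,-0.2,0,0,0],
    [0,0,-0.4,0,0,0],
    [0,0,-0.6,0,0,0],
    [0,0,-0.6,0,0,0]
  ]
}}

```text
clock: 4.78
eef_pos: [0.5342, -0.1673, 0.1108]
orientation: [0.676, -0.207, 0.676, 0.207]
ft_force: [-0.2, -0.1, 0.3]
width: 0.0003
```

Request:
{"name": "jog_arm", "arguments": {
  "increments": [
    [0,0,-0.15,0,0,0],
    [0,0,-0.25,0,0,0],
    [0,0,-0.25,0,0,0]
  ]
}}

```text
clock: 5.15
eef_pos: [0.5346, -0.1675, 0.1097]
orientation: [0.676, -0.207, 0.676, 0.207]
ft_force: [-1.7, 1.5, 7.6]
width: 0.0001
```

It is at its stop: 7.6 N with the tip at about z = 0.085. I lift off, move beside the -x ear at height, and look.

Request:
{"name": "jog_arm", "arguments": {
  "increments": [
    [0,0,1,0,0,0],
    [0,0,3,0,0,0],
    [0,0,5,0,0,0],
    [-0.8,-2.4,5,0,0,0],
    [-1.6,-4.7,5,0,0,0],
    [-1.6,-4.7,5,0,0,0]
  ]
}}

```text
clock: 5.9
eef_pos: [0.5176, -0.2167, 0.1594]
orientation: [0.676, -0.206, 0.677, 0.205]
ft_force: [0.7, -0.6, 0.3]
width: -0.0001
```

```bash
cat >> h.py <<'E'
def head(save=None):
    f=grab('scene');im=f['image'].astype(int)
    m=((im[...,0]-im[...,1]>60)&(im[...,0]-im[...,2]>60)).astype(np.uint8);k=np.zeros_like(m);k[190:265,245:345]=1;m*=k
    v,u=np.nonzero(m);print('head px',u.mean(),v.mean(),len(u),'top row',v.min(),'bottom',v.max(),'cols',u.min(),u.max())
    if save:
        a=f['image'][150:270,220:380];cv2.imwrite('pics/'+save,cv2.resize(a,None,fx=4,fy=4,interpolation=cv2.INTER_CUBIC)[:,:,::-1])
    return f
E
python3 - <<'E'
from h import *
f=head('latched.png');s=status.sense();print(s['eef_pos'],s['ft_force'])
a=np.array([.5338,-.1672,.0864]);print(proj(f,a),proj(f,a-[0,0,.01]))
E
```

```text
head px 280.04046242774564 214.79190751445086 346 top row 201 bottom 229 cols 271 289
[ 0.51827699 -0.21498226  0.15913732] [ 0.05637229  0.68709893 -0.76768503]
(np.float64(280.3169273364349), np.float64(211.18052908280498)) (np.float64(280.67726145514814), np.float64(214.70992432754383))
```

View pics/latched.png

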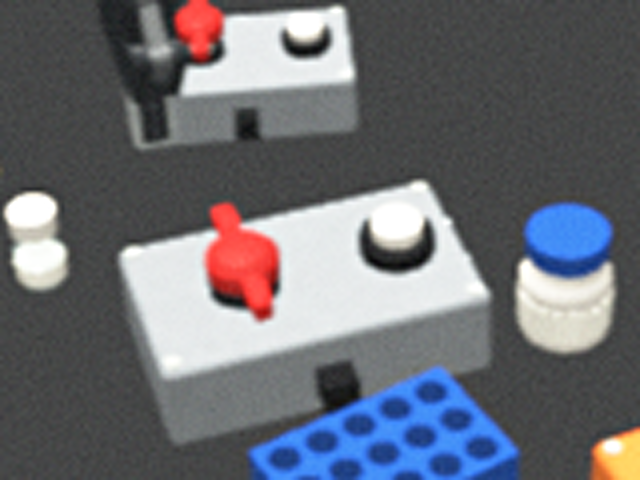

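The picture shows the head latched on its own: red centroid at row 214.8 against 211.2 before, with 214.7 predicted for 10 mm down. The fingers are clear of it. Now I lower beside the ear and work out the arc.

Request:
{"name": "jog_arm", "arguments": {
  "increments": [
    [0,0,-2,0,0,0],
    [0,0,-4,0,0,0],
    [0,0,-6,0,0,0],
    [0,0,-6.6,0,0,0],
    [0,0,-6.6,0,0,0]
  ]
}}

```text
clock: 6.58
eef_pos: [0.5188, -0.2136, 0.0927]
orientation: [0.676, -0.207, 0.676, 0.208]
ft_force: [-0.4, -0.3, 0.4]
width: 0.0001
```

Run:
```python
from h import *
ax=np.array([.5338,-.167]);p0=status.sense()['eef_pos'];print(p0,status.sense()['ft_force'])
for y,th in [(-22,0),(-17,0),(-17,8),(-17,16),(-17,24),(-17,32),(-17,40),(-17,46),(-17,50)]:
    r=R.from_euler('z',34-th,degrees=True).as_matrix()[:2,:2]
    print(y,th,((ax+r@np.array([-.04,y/1e3])-p0[:2])*100).round(2))
```

```text
[ 0.51877513 -0.21358998  0.09267382] [-0.41289567 -0.34335096  0.44003029]
-22 0 [-0.58  0.6 ]
-17 0 [-0.86  1.01]
-17 8 [-1.35  1.38]
-17 16 [-1.78  1.81]
-17 24 [-2.14  2.29]
-17 32 [-2.44  2.82]
-17 40 [-2.65  3.39]
-17 46 [-2.76  3.83]
-17 50 [-2.81  4.13]
```

Request:
{"name": "jog_arm", "arguments": {
  "increments": [
    [-0.6,0.6,0,0,0,0],
    [-0.9,1.0,0,0,0,0],
    [-1.1,1.2,0,0,0,-4],
    [-1.35,1.4,0,0,0,-8],
    [-1.6,1.6,0,0,0,-12],
    [-1.8,1.8,0,0,0,-16],
    [-1.95,2.05,0,0,0,-20],
    [-2.15,2.3,0,0,0,-24],
    [-2.15,2.3,0,0,0,-24]
  ]
}}

```text
clock: 7.7
eef_pos: [0.4973, -0.1918, 0.0935]
orientation: [0.705, -0.063, 0.704, 0.062]
ft_force: [0.9, -2.2, 1.7]
width: -0.0001
```

Contact is good, at about 2.4 N. I carry on to about 49°.

Request:
{"name": "jog_arm", "arguments": {
  "increments": [
    [-0.15,0.25,0,0,0,-4],
    [-0.3,0.5,0,0,0,-8],
    [-0.4,0.8,0,0,0,-12],
    [-0.5,1.1,0,0,0,-16],
    [-0.6,1.4,0,0,0,-20],
    [-0.65,1.75,0,0,0,-25],
    [-0.65,1.75,0,0,0,-25]
  ]
}}

```text
clock: 8.57
eef_pos: [0.4903, -0.1738, 0.093]
orientation: [0.701, 0.091, 0.701, -0.091]
ft_force: [-0.7, -1.1, 1.0]
width: -0.0001
```

Run:
```python
from h import *
s=status.sense();print(s['eef_pos'],s['ft_force']);head('twist.png')
```

```text
[ 0.49027652 -0.17380848  0.09296329] [-0.65576501 -1.14374378  0.98594399]
head px 279.6821705426357 211.24806201550388 387 top row 198 bottom 225 cols 267 292
```

View pics/twist.png

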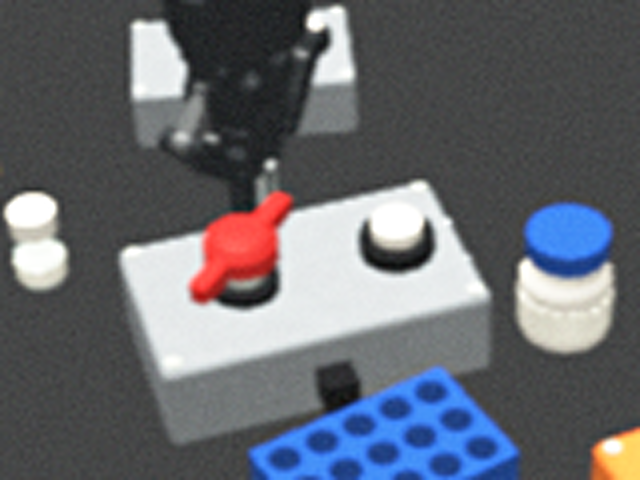

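It has sprung out: the centroid is back at row 211.2, with the ears turned by about 50°. I back the finger out along the same arc, then lift away.

Request:
{"name": "jog_arm", "arguments": {
  "increments": [
    [0.15,-0.65,0,0,0,9],
    [0.35,-1.25,0,0,0,17],
    [0.65,-1.75,0,0,0,25],
    [1.0,-2.25,0,0,0,33],
    [1.45,-2.65,0,0,0,41],
    [1.9,-3.05,0,0,0,49],
    [2.8,-4.05,0,0,0,49],
    [2.8,-4.05,0,0,0,49],
    [2.8,-4.05,4,0,0,49],
    [2.8,-4.05,8,0,0,49]
  ]
}}

```text
clock: 9.88
eef_pos: [0.5178, -0.2138, 0.1731]
orientation: [0.675, -0.206, 0.677, 0.207]
ft_force: [0.9, 0.4, 0.4]
width: -0.0001
```

Request:
{"name": "jog_arm", "arguments": {
  "increments": [
    [0,4,4,0,0,0],
    [-1,9,6,0,0,0],
    [-2,14,6,0,0,0],
    [-3,19,6,0,0,0],
    [-4,24,6,0,0,0],
    [-5,29,6,0,0,0],
    [-5,34,6,0,0,0],
    [-5,34,6,0,0,0],
    [-5,34,6,0,0,0]
  ]
}}

```text
clock: 11.0
eef_pos: [0.4679, 0.1253, 0.2326]
orientation: [0.676, -0.207, 0.676, 0.207]
ft_force: [0.2, -0.4, 0.3]
width: 0.0001
```

Run:
```python
from h import *
s=status.sense();print(s['clock'],s['eef_pos'],s['ft_force']);f=head()
g=grab('top');a=f['image'][140:290,170:390];b=g['image'][180:330,250:430]
f0=cv2.imread('pics/scene0.png')[:,:,::-1];g0=cv2.imread('pics/top0.png')[:,:,::-1]
d=cv2.absdiff(f['image'],f0).max(2)[140:320,130:390];print('diff>60 scene',np.argwhere(cv2.medianBlur(d,3)>60)[:,::-1].tolist()[:15])
cv2.imwrite('pics/end.png',cv2.resize(np.hstack([a,b]),None,fx=2,fy=2,interpolation=cv2.INTER_CUBIC)[:,:,::-1])
im=g['image'].astype(int);m=((im[...,0]-im[...,1]>60)&(im[...,0]-im[...,2]>60));k=np.zeros_like(m);k[240:285,330:370]=1
v,u=np.nonzero(m&k)
if len(u)>100:
    G=np.array([onz(g,a,b,.085)[:2] for a,b in zip(u,v)]);w,V=np.linalg.eigh(np.cov(G.T));print('ear dir',np.degrees(np.arctan2(V[1,1],V[0,1])),G.mean(0))
```

```text
11.0 [0.46794752 0.12529714 0.23263593] [ 0.21577296 -0.44040634  0.34868413]
head px 279.81369863013697 211.2109589041096 365 top row 197 bottom 226 cols 271 289
diff>60 scene []
ear dir -146.13547208072063 [ 0.5338247 -0.1666541]
```

View pics/end.png

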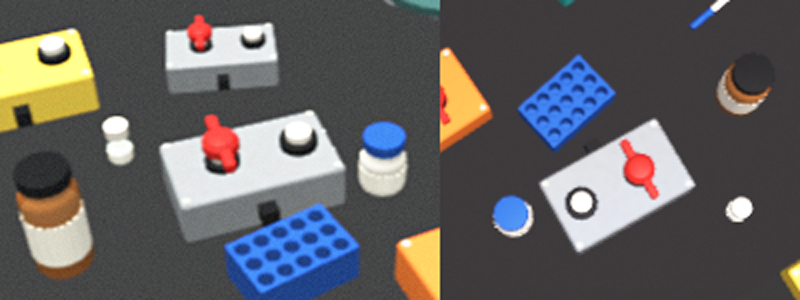

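Both views show the head out and turned back to rest. The ear direction and position match the start exactly, nothing else has changed, and the arm is clear.

```bash
python3 -c "
from bench import workorder; print(workorder.job_done())"
```

```text
the job is handed in; nothing more can be done
None
```

The stop button test is done and handed in at about 11 s on the robot clock.

- **Press:** I pressed the large grey station's mushroom head with closed fingers to its stop, at about 7.6 N. With the fingers off it stayed latched; the scene image showed it 10 mm lower.
- **Twist:** I pushed the -x ear along an arc clockwise by about 49°, at about 2.4 N. The head sprang out, and I backed off along the same arc and lifted away.
- **Last checks:** The head's position, height and ear direction (34°) match the start images. The start button, jar, tub, vial and rack show no change from the first scene picture, and the arm stands clear. No check failed or disagreed.

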